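# Load a ceramic-foam sample into the air-flow gauge and turn the air back on

### The job

Load the foam tile for its air-flow test: first shut the air cock by swinging its lever crosswise to the pipe as far as it goes, then push the tile across the bed until it is fully home against the back beam between the two jaws. Slide the moving jaw shut so that the tile is held against the fixed jaw, with the jaw's sprung pad pressed about halfway in and never bottomed out, and finally open the cock again by swinging the lever in line with the pipe up to its stop. Leave the spare foam stack and the potted plant where they are, and take the robot's hand away.

Things in the scene. Friction and masses are not known exactly. Their poses are not given: they have to be found in the camera images.
- gauge: Bench gauge fixed to the table; place and yaw vary. Origin at table level. x points across the bed to the back beam (roughly away from the robot), y along the beam from moving to fixed jaw, z up. White bed: x -110 to 70, y -190 to 130 mm, top 12 mm above the table, open to the robot's side. Steel back beam along y: front face at x = 40 mm, top 42 mm above the table. Jaws span x -20 to 40 mm.
- jaw (a joint): Slide of the moving jaw along the gauge's y, m. 0 = fully open, grows towards the fixed jaw, 0.16 at the end. The face of the unpressed pad is at gauge y = -0.085 + value. The jaw stays where it is left (sliding friction about 6 N).
- thumb (a point): Middle of the back (-y) face of the moving jaw's upright dark thumb plate, made to be pushed along +y: 44 mm wide (x), 12 mm thick, from the bed to 73 mm above the table. This point is at gauge x = 10 mm, 55 mm above the table, 56 mm behind (-y) the face of the unpressed pad. Axes as the gauge's.
- pad (a joint): How far the black sprung pad on the front of the moving jaw is pressed into it, m: 0 = free, 0.014 = bottomed out. Spring about 0.3 N per mm. Pad face 56 wide by 27 mm high.
- pad_face (a point): Middle of the pad's face, at gauge x = 10 mm, 27 mm above the table; axes as the gauge's. Behind it the moving jaw's block is 42 mm high; its display, over the beam (gauge x 40 to 66 mm), is 64 mm high.
- anvil_face (a point): Point on the fixed jaw's face, at gauge x = 15, y = 90 mm, 27 mm above the table; axes as the gauge's. The fixed jaw is a steel block from gauge y = 90 to 120 mm, its top 46 mm above the table.
- tile: Loose tile of grey ceramic foam, 50 x 50 mm and 30 mm high, about 90 g, lying flat on the bed on the robot's side of the jaws, slightly askew. Origin at the centre of its underside, z up. Fully home and held, its centre is at gauge x = 15, y = 65 mm.
- cock: Air cock: brass ball valve in a steel pipe (24 mm across, axis 45 mm above the table) on a white foot plate 90 x 200 mm fixed to the table; place and yaw vary. Origin at table level under the valve's upright stem. The pipe runs along its y axis, 110 mm to each side. Away from the stem (over 30 mm) no fixed part is higher than 68 mm above the table.
- lever (a joint): Turn of the lever about the upright stem, rad. 0 = shut, at its stop: crosswise to the pipe, pointing to the cock's -x (robot side). Grows anticlockwise seen from above to 1.571 = open, at the other stop: in line with the pipe, pointing to the cock's -y. Starts open or up to 0.37 rad short of it. Stays where it is left; turning takes about 0.22 N m (2.5 N at the grip point).
- grip (a point): Point in the middle of the lever's black sleeve, 90 mm from the stem axis, 87 mm above the table. The sleeve is 20 mm wide and 14 mm high and spans 45 to 125 mm from the stem axis. The point's -x axis points outward along the lever.
- stack: Bystander: loose stack of four spare foam tiles, 60 x 60 mm, 88 mm high. Origin at the centre of its underside.
- plant: Bystander: small succulent in a white pot, 76 mm across, about 85 mm high. Origin at the centre of its underside. A white bench scale, 190 x 220 mm and 66 mm high, is fixed to the table between plant and stack (x from 760 mm on, y within 110 mm).

How it is judged:
By the outcome, as a careful person would: the job done as asked, in the order asked, and still so for the second after the job is handed in, with the robot touching nothing.
It also fails if it takes over 72 s, if anything falls off the work surface, if the arm or the gripper's body presses on something with over 40 N, if the wrist force passes 120 N, or if a joint passes its speed limit or range.

### The arm

A 6-joint arm with a two-finger parallel gripper is mounted at the origin on the work surface. World frame = base frame: x ahead of the robot, y to its left, z up, the work surface at z = 0. Lengths are in m, angles in rad, forces in N, time in s.
With the tool pointing down it reaches from about 0.35 to 0.975 m from the base axis. Payload 4.9 kg.
Tool frame: the origin (TCP) lies at the very end of the fingers, on their centre line; the grasp point (between the pads) lies 19 mm behind it; z points along the fingers, y is the line along which they close (so a half turn about z gives the same grasp; the last joint's range is limited). The gripper opens to 85 mm and grips with 20 to 120 N. Pads are 22 mm wide; open, the fingers measure 114 mm over their backs; the gripper's body (76 mm by 85 mm) begins 54 mm behind the grasp point. The pads swing forward as they close: fully open they stand 13 mm farther back than shut.
Start: joints at [1.052, 0.053, 1.613, -0, 1.476, -0.119], TCP at [0.243, 0.576, 0.231] pointing down, gripper open.
Joint ranges: [-3.01, 3.01], [-1.01, 2.22], [0.06, 2.58], [-1.02, 4.17], [0.09, 2.62], [-3.14, 3.14]. Speed limits (rad/s): [2.57, 2.57, 3.14, 3.14, 3.14, 3.14].

### API

Orientations are given as a unit quaternion [w, x, y, z].
In Python, from plant import state, optics, ticket, nets gives the robot as it stands. The module is installed in compiled form; this text tells all that it offers.
- The arm moves only by the shell command python3 -m inch 'ROWS' [OPENING]. ROWS is JSON, a list of rows, each an object of numbers: "dx", "dy", "dz": the shift along the tool's x, y, z as a fraction of full scale; "rx", "ry", "rz": the turn, a rotation vector about the tool's x, y, z as a fraction of full scale. In form: [{"dx": .., "dy": .., "dz": .., "rx": .., "ry": .., "rz": ..}, ...]. A call has 1 to 5 rows; each row is the pose to reach, as a shift and turn from the pose commanded when the call began, along the tool's axes at that moment; what a row does not reach only later rows make up. Full scale, the value 1, is 0.8 m for a shift and 1.5 rad for a turn. A row lasts 1/10 s, in which the tool goes at most 50 mm and 8.59 degrees, less where a joint would pass 70% of its speed; a pose out of reach is approached as far as the arm can. A call with a number of a shift or a turn outside -1 to 1 is refused whole. A call with a gripper value outside its range is refused whole. OPENING is the opening, from -1 (shut) to 1 (fully open), set as the call begins (- or left out, the last holds). The fingers move at their own pace and stop on an object; the grip force is fixed at half the most. Time passes only in rows, so rows that repeat a pose let the fingers close. It gives the time, the measured TCP pose, the force, the opening and the grip force at its end, in the units of the state.
- state(): the state, without advancing time (a new reading comes with each control period).
- optics.grab_frame(name): name is "scene" or "top" or "wrist"; returns the picture (384x512x3 uint8, red, green, blue); there is no depth.
- optics.camera_info(name): a dict with "fx", "fy", "cx", "cy" (pixels), "R" (3x3) and "t" (3): a world point X has camera coordinates R X + t. Camera axes: x right, y down, z forward; pixel columns grow to the right and rows downward; lengths in m; the calibration is good to about 2 mm. A picture is of the moment at which its call begins: read the wrist's pose just before it. camera_info takes no time and is no camera call; for the wrist camera it gives the pose at the moment of the call.
- ticket.job_done(): hands the job in; it is judged then, once.
Trained networks look in the newest picture that a camera, given by its name, has taken for a name from the list of things; names that differ only in an ending like _2 or _b are one class to them, and where a whole thing is asked for, a point or a joint stands for the part that bears it (a point fixed in the world has none). Each returns a list of dicts, best first, with "confidence" (0 to 1); they miss things now and then, are a little off and sometimes report something else, mostly with a low value. They report only what shows in the picture. A call takes as long as a camera call.
- nets.boxes_of(camera, name): "bbox" ([centre column, centre row, width, height] in pixels, round what is visible of it).
- nets.outline_of(camera, name): "pixels" (384x512 bool, what is visible of it) and "bbox" ([centre column, centre row, width, height] in pixels, round what is visible of it).
The state is a dict: "time": time; "joint_pos": joint angles; "joint_vel": joint speeds; "joint_efforts": joint torques, N m; "tool_pos": TCP position; "tool_rot": TCP orientation; "contact_force": force on the tool from outside, world axes, zero at the start; "ft_torque": the same for the moment, N m; "gripper_width": opening from 0.0 (shut) to 1.0 (fully open); "grasp_force": force on a finger pad.
Only numpy, scipy, OpenCV 4.12 (cv2) and the standard library are available. Lean on these libraries where they do the work, as an engineer would, in place of code of your own. Each camera call takes 0.05 s, during which the arm holds its last target. There are 200 camera calls.

## Working session

There is one attempt and no reset: what is moved stays moved. The work goes in short steps, Python scripts to look and compute and a shell command to move; the robot and the scene stay as the last step left them, time stands still between calls to the robot, and variables do not carry over. Pictures are saved under pics/ and viewed, at most 10 in all, crops included, and the job is handed in when it is done.

```bash
mkdir -p pics; cat > h.py <<'E'
import numpy as np, cv2
from plant import state, optics, ticket, nets
def snap(cam,fn=None):
    im=optics.grab_frame(cam)
    if fn: cv2.imwrite('pics/'+fn,im[:,:,::-1])
    return im
def ray(cam,uv,z,ci=None):
    c=ci or optics.camera_info(cam); R=np.array(c['R']);t=np.array(c['t'])
    d=R.T@np.array([(uv[0]-c['cx'])/c['fx'],(uv[1]-c['cy'])/c['fy'],1]); o=-R.T@t
    return o+d*(z-o[2])/d[2]
def proj(cam,X,ci=None):
    c=ci or optics.camera_info(cam); p=np.array(c['R'])@np.array(X)+np.array(c['t'])
    return np.array([c['fx']*p[0]/p[2]+c['cx'],c['fy']*p[1]/p[2]+c['cy']])
E
python3 - <<'E'
from h import *
a=snap('top'); 
for n in ['gauge','tile','cock','lever','jaw','pad','stack','plant','thumb']:
    r=nets.boxes_of('top',n); print(n,[(np.round(x['bbox']),round(x['confidence'],2)) for x in r[:2]])
b=snap('scene')
cv2.imwrite('pics/top.png',cv2.resize(a,(800,600))[:,:,::-1]); cv2.imwrite('pics/scene.png',cv2.resize(b,(800,600))[:,:,::-1])
print(state()['time'],state()['tool_rot'], optics.camera_info('top'))
E
```

```text
gauge [(array([190., 208., 122.,  78.]), 0.9), (array([354., 206.,  57.,  16.]), 0.74)]
tile [(array([166., 226.,  25.,  22.]), 0.91), (array([345., 122.,  34.,  35.]), 0.6)]
cock [(array([335., 207.,  98.,  42.]), 0.63)]
lever [(array([355., 205.,  59.,  13.]), 0.64)]
jaw []
pad []
stack [(array([346., 123.,  36.,  40.]), 0.84)]
plant [(array([142., 126.,  30.,  31.]), 0.71), (array([356., 203.,  56.,  12.]), 0.34)]
thumb [(array([220., 193.,  29.,  38.]), 0.83)]
0.55 [-1.85221090e-05  1.98570437e-01  9.80086619e-01  1.46494649e-05] {'fx': 388.24347052473695, 'fy': 388.24347052473695, 'cx': 248.8498281593669, 'cy': 192.26213648582143, 'R': array([[ 0.01177065, -0.99972091, -0.02048298],
       [-0.99675558, -0.01009968, -0.07985179],
       [ 0.07962263,  0.02135643, -0.99659628]]), 't': array([-0.01076006,  0.57847947,  0.98638535])}
```

View pics/top.png

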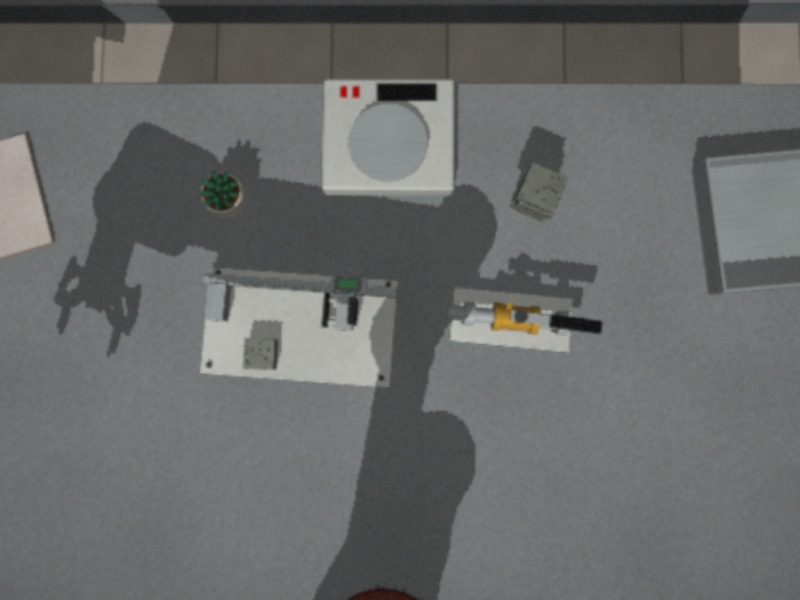

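View pics/scene.png

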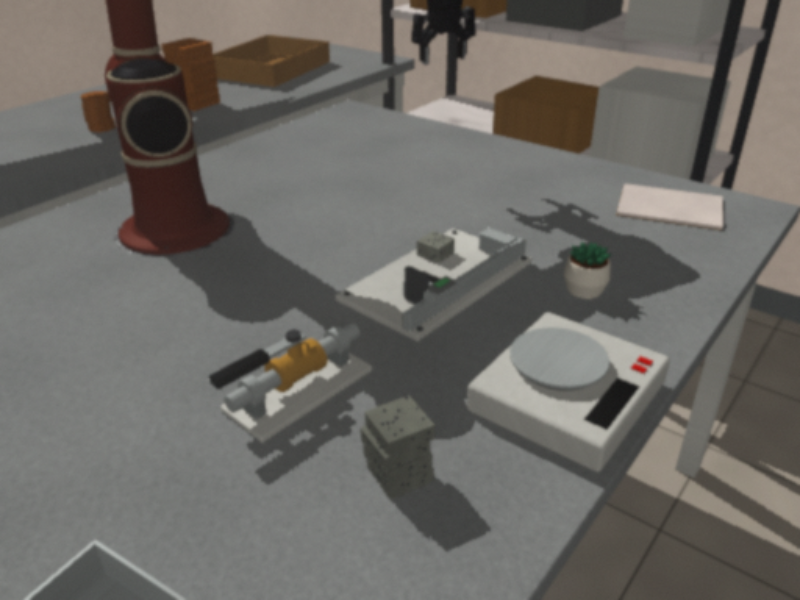

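The top view (800×600 scale) shows the bed's front corners at about (201,374) and (389,386). The tile is at (260,353), the moving jaw at (340,310) and the fixed jaw at (217,300). The stem is at (521,315), and the lever tip at (602,327) points to the right. In the scene view everything stands clear, with the plant and stack behind.

```bash
cat >> h.py <<'E'
def go(target,yaw_x=None,s=None):
    """print row fractions to reach world target; yaw_x = desired world dir angle of tool x (tool down)"""
    from scipy.spatial.transform import Rotation as Ro
    s=s or state(); q=s['tool_rot']; R=Ro.from_quat([q[1],q[2],q[3],q[0]])
    d=R.inv().apply(np.array(target)-s['tool_pos'])/0.8
    out=np.round(d,4)
    if yaw_x is not None:
        c,sn=np.cos(yaw_x),np.sin(yaw_x)
        G=Ro.from_matrix(np.array([[c,sn,0],[sn,-c,0],[0,0,-1]]))
        rv=(R.inv()*G).as_rotvec()/1.5
    else: rv=np.zeros(3)
    print('d',out,'r',np.round(rv,4),'t',round(s['time'],2)); 
E
python3 - <<'E'
from h import *
k=.64
P=lambda u,v,z: ray('top',(u*k,v*k),z)
fl,fr=P(201,374,.012),P(389,386,.012)
print('bed',fl,fr,np.linalg.norm(fl-fr)); gy=fl-fr; gy/=np.linalg.norm(gy); gx=np.array([gy[1],-gy[0],0])
g=fl+.11*gx-.13*gy; print('gauge',g,'yaw',np.arctan2(gx[1],gx[0]))
t=P(260,353,.042); print('tile',t,'in g',(t-g)@gx,(t-g)@gy)
st=P(521,315,.095); tip=P(602,327,.087); print('stem',st,'tip',tip, np.linalg.norm((st-tip)[:2]))
a,b=P(451,342,.0),P(569,352,.0); print('plate',a,b,np.linalg.norm(a-b))
y=np.arctan2(-gx[1],-gx[0])
go([g[0]-.05,g[1],.36],y)
E
```

```text
bed [0.45248564 0.30931362 0.012     ] [ 0.43663014 -0.00615449  0.012     ] 0.3158663086466627
gauge [0.55582138 0.17395585 0.012     ] yaw -0.050217958373713165
tile [0.48901535 0.20397252 0.042     ] in g -0.06822854581188117 0.02662538428458165
stem [ 0.55240075 -0.20915685  0.095     ] tip [ 0.53566156 -0.33495572  0.087     ] 0.12690766987967958
plate [ 0.51099127 -0.10979789  0.        ] [ 0.49650905 -0.30775243  0.        ] 0.19848358853104953
d [-0.4978 -0.3348 -0.1609] r [ 0.     -0.     -0.2331] t 0.55
```

```bash
python3 -m inch '[{"dx":-0.4978,"dy":-0.3348,"dz":-0.161,"rz":-0.2331},{"dx":-0.4978,"dy":-0.3348,"dz":-0.161,"rz":-0.2331},{"dx":-0.4978,"dy":-0.3348,"dz":-0.161,"rz":-0.2331},{"dx":-0.4978,"dy":-0.3348,"dz":-0.161,"rz":-0.2331},{"dx":-0.4978,"dy":-0.3348,"dz":-0.161,"rz":-0.2331}]' -1 >/dev/null;  python3 - <<'E'
from h import *
print(state()['tool_pos'])
E
python3 -m inch '[{"dx":0,"dy":0},{"dx":0,"dy":0}]'
python3 - <<'E'
from h import *
ci=optics.camera_info('wrist'); a=snap('wrist'); print(np.round(state()['tool_pos'],4),state()['time'], -np.array(ci['R']).T@ci['t'])
cv2.imwrite('pics/w1.png',cv2.resize(a,(800,600))[:,:,::-1])
E
```

```text
[0.24324116 0.57570772 0.23132461]
[0.2433 0.5757 0.2313] 0.6 [0.18088062 0.60347844 0.37421502]validation failed for argument at $[0]...
validation failed for argument at $[0]...
```

View pics/w1.png

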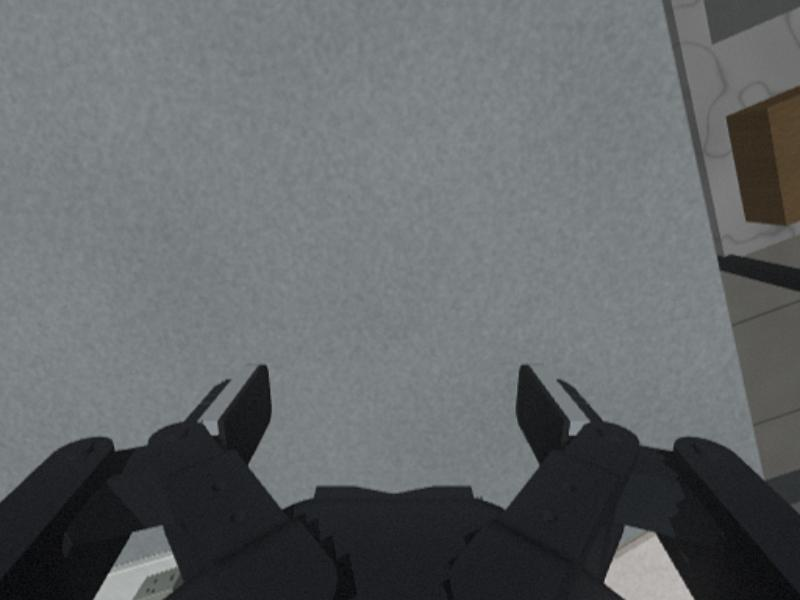

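```bash
python3 -m inch '[{"dx":-0.22,"dy":-0.09,"dz":-0.16,"rx":0,"ry":0,"rz":0},{"dx":-0.22,"dy":-0.09,"dz":-0.16,"rx":0,"ry":0,"rz":0},{"dx":-0.22,"dy":-0.09,"dz":-0.16,"rx":0,"ry":0,"rz":0},{"dx":-0.22,"dy":-0.09,"dz":-0.16,"rx":0,"ry":0,"rz":0},{"dx":-0.22,"dy":-0.09,"dz":-0.16,"rx":0,"ry":0,"rz":0}]' -1
python3 -m inch '[{"dx":-0.22,"dy":-0.09,"dz":0,"rx":0,"ry":0,"rz":0},{"dx":-0.22,"dy":-0.09,"dz":0,"rx":0,"ry":0,"rz":0},{"dx":-0.22,"dy":-0.09,"dz":0,"rx":0,"ry":0,"rz":0},{"dx":-0.22,"dy":-0.09,"dz":0,"rx":0,"ry":0,"rz":0},{"dx":-0.22,"dy":-0.09,"dz":0,"rx":0,"ry":0,"rz":0}]'
python3 -m inch '[{"dx":-0.21,"dy":-0.09,"dz":0,"rx":0,"ry":0,"rz":-0.2331},{"dx":-0.21,"dy":-0.09,"dz":0,"rx":0,"ry":0,"rz":-0.2331},{"dx":-0.21,"dy":-0.09,"dz":0,"rx":0,"ry":0,"rz":-0.2331},{"dx":-0.21,"dy":-0.09,"dz":0,"rx":0,"ry":0,"rz":-0.2331},{"dx":-0.21,"dy":-0.09,"dz":0,"rx":0,"ry":0,"rz":-0.2331}]'
python3 - <<'E'
from h import *
ci=optics.camera_info('wrist'); a=snap('wrist'); print(np.round(state()['tool_pos'],4),state()['time'], -np.array(ci['R']).T@ci['t'])
cv2.imwrite('pics/w1.png',cv2.resize(a,(800,600))[:,:,::-1]); np.savez('w1.npz',**ci,im=a)
E
```

```text
time: 1.1
tool_pos: [0.3795, 0.4393, 0.3627]
tool_rot: [0.002, 0.2, 0.98, 0.002]
contact_force: [-0.2, 0.6, 0.4]
gripper_width: 0.148
grasp_force: 0.0
time: 1.6
tool_pos: [0.5142, 0.3025, 0.3588]
tool_rot: [0.0, 0.202, 0.979, -0.001]
contact_force: [-0.2, 0.3, 0.9]
gripper_width: 0.003
grasp_force: 0.0
time: 2.1
tool_pos: [0.64, 0.1716, 0.3581]
tool_rot: [-0.0, 0.027, 1.0, -0.0]
contact_force: [-0.3, 0.1, -0.7]
gripper_width: 0.001
grasp_force: 0.0
[0.6388 0.1735 0.3586] 2.15 [0.57245444 0.17654842 0.50115226]
```

View pics/w1.png

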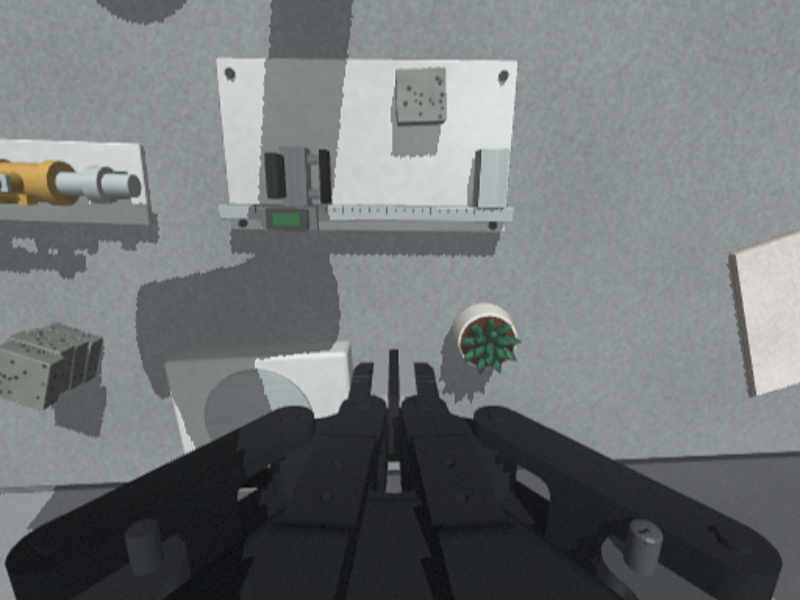

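The wrist view (800 scale) shows the bed's front corners at (218,59) and (517,61). The beam front edge runs along row ~206, the anvil face top corner is at (480,150) and the tile top spans (396–446, 69–122). The thumb is at about (273,175) and the pad at about (325,175).

```bash
cat > fit.py <<'E'
from h import *
from scipy.optimize import least_squares
w=dict(np.load('w1.npz')); k=.64
pts=[((218,59),(-.11,-.19,.012)),((517,61),(-.11,.13,.012)),((220,205),(.04,-.19,.042)),((512,208),(.04,.13,.042)),((480,150),(-.02,.09,.046))]
def G(p,X): c,s=np.cos(p[2]),np.sin(p[2]); return [p[0]+c*X[0]-s*X[1],p[1]+s*X[0]+c*X[1],X[2]]
f=lambda p: np.concatenate([proj('w',G(p,X),w)-np.array(uv)*k for uv,X in pts])
r=least_squares(f,[.555,.174,-.05]); p=r.x; print('gauge',p,np.round(r.fun,1))
np.save('g.npy',p)
def inG(X): c,s=np.cos(p[2]),np.sin(p[2]); d=X[:2]-p[:2]; return np.round([c*d[0]+s*d[1],-s*d[0]+c*d[1]],4)
def P(u,v,z): return ray('w',(u*k,v*k),z,w)
E
python3 - <<'E'
from fit import *
for u,v in [(396,69),(445,67),(446,121),(399,124)]: print('tile',inG(P(u,v,.042)))
for n,uv,z in [('padfacetop',(330,150),.04),('thumb backL top',(264,153),.073),('thumbR',(268,198),.073)]: print(n,inG(P(*uv,z)))
# cock from top image
a=P(146,142,.0);b=P(150,222,.0); print('plate +y end',a,b)
print('pipe end', P(140,185,.045))
y=p[2]+np.pi
go([.60,-.20,.36],y)
E
```

```text
gauge [ 0.55920248  0.17804846 -0.06375812] [-2.  -0.3  1.   0.5 -1.1  0.5  1.2  0.4  0.9 -0.4]
tile [-0.0948  0.0008]
tile [-0.097   0.0494]
tile [-0.0473  0.0526]
tile [-0.044   0.0044]
padfacetop [-0.0182 -0.0676]
thumb backL top [-0.0126 -0.1273]
thumbR [ 0.0301 -0.1264]
plate +y end [ 0.51377865 -0.10154205  0.        ] [ 0.60278013 -0.11603814  0.        ]
pipe end [ 0.56110982 -0.09213629  0.045     ]
d [ 0.0239 -0.4687 -0.0019] r [ 0.0001 -0.0009  0.0075] t 2.15
```

```bash
python3 -m inch '[{"dx":-0.013,"dy":-0.235,"dz":0,"rx":0,"ry":0,"rz":0},{"dx":-0.013,"dy":-0.235,"dz":0,"rx":0,"ry":0,"rz":0},{"dx":-0.013,"dy":-0.235,"dz":0,"rx":0,"ry":0,"rz":0},{"dx":-0.013,"dy":-0.235,"dz":0,"rx":0,"ry":0,"rz":0}]' >/dev/null
python3 -m inch '[{"dx":-0.013,"dy":-0.235,"dz":0,"rx":0,"ry":0,"rz":0},{"dx":-0.013,"dy":-0.235,"dz":0,"rx":0,"ry":0,"rz":0},{"dx":-0.013,"dy":-0.235,"dz":0,"rx":0,"ry":0,"rz":0},{"dx":-0.013,"dy":-0.235,"dz":0,"rx":0,"ry":0,"rz":0},{"dx":-0.013,"dy":-0.235,"dz":0,"rx":0,"ry":0,"rz":0}]'
python3 - <<'E'
from h import *
ci=optics.camera_info('wrist'); a=snap('wrist')
cv2.imwrite('pics/w2.png',cv2.resize(a,(800,600))[:,:,::-1]); np.savez('w2.npz',**ci,im=a)
E
```

```text
time: 3.05
tool_pos: [0.6395, -0.2047, 0.3589]
tool_rot: [-0.0, 0.027, 1.0, -0.0]
contact_force: [-0.5, 0.7, -0.1]
gripper_width: 0.0
grasp_force: 0.0
```

View pics/w2.png

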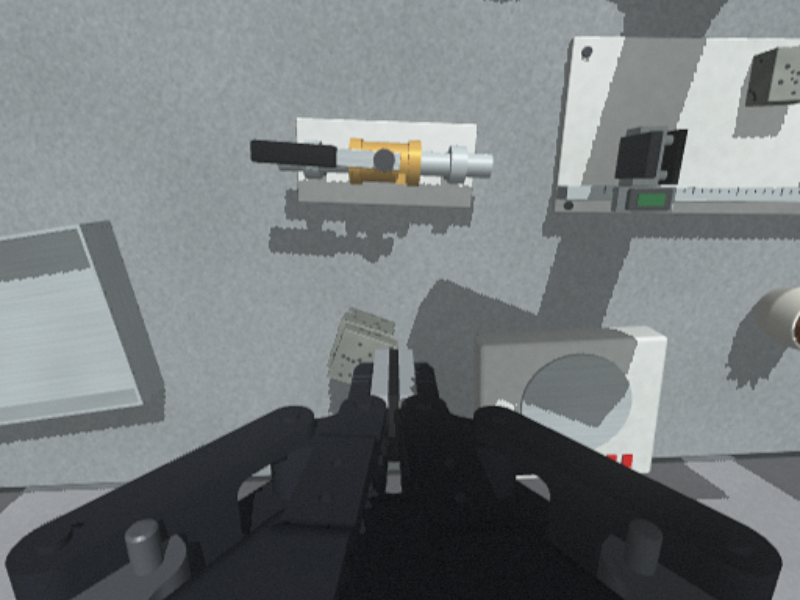

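The wrist view (800 scale) shows the stem knob at (384,159), with the sleeve running from (251,151) to (336,154). The foot plate corners are (297,118), (477,124), (474,206) and (297,203), and the pipe end is at (493,165).

```bash
cat > cock.py <<'E'
from h import *
w=dict(np.load('w2.npz')); k=.64
def P(u,v,z): return ray('w',(u*k,v*k),z,w)
E
python3 - <<'E'
from cock import *
pl=[P(u,v,.008) for u,v in [(297,118),(477,124),(474,206),(297,203)]]
c=np.mean(pl,0); print('plate c',c, 'sizes',[round(np.linalg.norm(pl[i]-pl[i-1]),4) for i in range(4)])
e=pl[1]-pl[0]; e2=pl[2]-pl[3]; print('yaw',np.arctan2(-e[0],e[1]),np.arctan2(-e2[0],e2[1]))
st=P(384,159,.095); a=P(251,151,.087); b=P(336,154,.087); pe=P(493,165,.045)
print('stem',st,'tip',a,'inner',b, np.linalg.norm((a-st)[:2]),np.linalg.norm((b-st)[:2]),'pipe end',pe, np.linalg.norm((pe-st)[:2]))
d=a-st; d2=a-b
print('lever dir ang',np.arctan2(d[1],d[0]),np.arctan2(d2[1],d2[0]),'pipe', np.arctan2(*( (st-pe)[[1,0]])))
print(state()['tool_pos'])
E
```

```text
plate c [ 0.55200551 -0.20672854  0.008     ] sizes [np.float64(0.0915), np.float64(0.1987), np.float64(0.0886), np.float64(0.2057)]
yaw -0.0843870662282231 -0.06993876947365883
stem [ 0.55112661 -0.20745544  0.095     ] tip [ 0.53685283 -0.33257934  0.087     ] inner [ 0.54381149 -0.25267426  0.087     ] 0.12593542051623793 0.045806693163785286 pipe end [ 0.56063339 -0.09461105  0.045     ] 0.11324414292141514
lever dir ang -1.6843824846646052 -1.657663773469369 pipe -1.654844672239538
[ 0.63982927 -0.20242338  0.35910004]
```

```bash
cat >> h.py <<'E'
ST=np.array([.5512,-.2072]); CY=-.08
def wp(lev,off,r=.09):
    "lever joint value -> pusher point, off along the +turn side normal"
    a=np.pi+CY+lev; u=np.array([np.cos(a),np.sin(a)]); n=np.array([-u[1],u[0]])
    return ST+r*u+off*n
def rows(P):
    "P list of world xyz; fractions in tool axes relative to current"
    from scipy.spatial.transform import Rotation as Ro
    s=state(); q=s['tool_rot']; R=Ro.from_quat([q[1],q[2],q[3],q[0]])
    for X in P: print(np.round(R.inv().apply(np.array(X)-s['tool_pos'])/.8,3))
E
python3 - <<'E'
from h import *
a=wp(1.57,.045); print(a); rows([[*a,.15],[*a,.076]])
for l,o in zip(np.linspace(1.57,0,11),[.021,.024,.026,.027,.027,.027,.027,.026,.025,.023,.020]): print(round(l,2)); rows([[*wp(l,o),.076]])
E
```

```text
[ 0.58878944 -0.30053828]
[ 0.057 -0.126  0.261]
[ 0.057 -0.126  0.354]
1.57
[ 0.087 -0.125  0.354]
1.41
[ 0.102 -0.128  0.354]
1.26
[ 0.117 -0.129  0.354]
1.1
[ 0.135 -0.127  0.354]
0.94
[ 0.152 -0.122  0.354]
0.78
[ 0.169 -0.114  0.354]
0.63
[ 0.184 -0.103  0.354]
0.47
[ 0.198 -0.09   0.354]
0.31
[ 0.209 -0.074  0.354]
0.16
[ 0.218 -0.055  0.354]
0.0
[ 0.223 -0.034  0.354]
```

```bash
python3 -m inch '[{"dx":0.057,"dy":-0.126,"dz":0.261,"rx":0,"ry":0,"rz":0},{"dx":0.057,"dy":-0.126,"dz":0.261,"rx":0,"ry":0,"rz":0},{"dx":0.057,"dy":-0.126,"dz":0.261,"rx":0,"ry":0,"rz":0},{"dx":0.057,"dy":-0.126,"dz":0.261,"rx":0,"ry":0,"rz":0},{"dx":0.057,"dy":-0.126,"dz":0.261,"rx":0,"ry":0,"rz":0}]' >/dev/null
python3 -m inch '[{"dx":0,"dy":0,"dz":0.05,"rx":0,"ry":0,"rz":0},{"dx":0,"dy":0,"dz":0.093,"rx":0,"ry":0,"rz":0},{"dx":0,"dy":0,"dz":0.093,"rx":0,"ry":0,"rz":0}]'
python3 -m inch '[{"dx":0.03,"dy":0,"dz":0,"rx":0,"ry":0,"rz":0},{"dx":0.045,"dy":-0.002,"dz":0,"rx":0,"ry":0,"rz":0},{"dx":0.06,"dy":-0.003,"dz":0,"rx":0,"ry":0,"rz":0},{"dx":0.078,"dy":-0.001,"dz":0,"rx":0,"ry":0,"rz":0},{"dx":0.095,"dy":0.004,"dz":0,"rx":0,"ry":0,"rz":0}]'
python3 - <<'E'
from h import *
for l,o in zip([.7,.55,.4,.25,.12,0],[.027,.027,.026,.025,.024,.021]): print(round(l,2)); rows([[*wp(l,o),.076]])
a=snap('wrist');cv2.imwrite('pics/w3.png',a[:,:,::-1])
E
```

```text
time: 3.9
tool_pos: [0.5864, -0.2956, 0.0698]
tool_rot: [-0.005, 0.024, 1.0, 0.003]
contact_force: [-0.9, 0.1, 0.1]
gripper_width: -0.0
grasp_force: 0.0
time: 4.4
tool_pos: [0.5152, -0.2942, 0.0789]
tool_rot: [0.003, 0.025, 1.0, -0.001]
contact_force: [4.0, 0.4, 1.7]
gripper_width: -0.004
grasp_force: 1.7
0.7
[0.028 0.015 0.003]
0.55
[0.041 0.026 0.003]
0.4
[0.054 0.04  0.003]
0.25
[0.064 0.056 0.003]
0.12
[0.07  0.071 0.003]
0
[0.074 0.088 0.003]
```

View pics/w3.png

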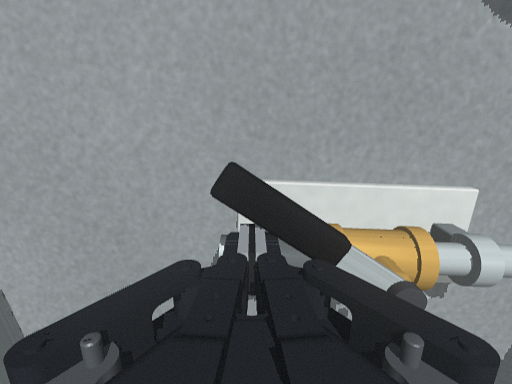

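The lever is turning with the pusher behind it, now about half way. I'll continue to the stop.

```bash
python3 -m inch '[{"dx":0.017,"dy":0.008,"dz":0,"rx":0,"ry":0,"rz":0},{"dx":0.032,"dy":0.019,"dz":0,"rx":0,"ry":0,"rz":0},{"dx":0.046,"dy":0.032,"dz":0,"rx":0,"ry":0,"rz":0},{"dx":0.057,"dy":0.048,"dz":0,"rx":0,"ry":0,"rz":0},{"dx":0.066,"dy":0.067,"dz":0,"rx":0,"ry":0,"rz":0}]'
python3 -m inch '[{"dx":0.003,"dy":0.011,"dz":0,"rx":0,"ry":0,"rz":0},{"dx":0.005,"dy":0.021,"dz":0,"rx":0,"ry":0,"rz":0},{"dx":0.005,"dy":0.021,"dz":0,"rx":0,"ry":0,"rz":0}]'
python3 -m inch '[{"dx":0,"dy":0.003,"dz":0,"rx":0,"ry":0,"rz":0},{"dx":0,"dy":0.003,"dz":0,"rx":0,"ry":0,"rz":0}]'
python3 - <<'E'
from h import *
rows([[*wp(0,.0245),.076]])
E
```

```text
time: 4.95
tool_pos: [0.4651, -0.2388, 0.0786]
tool_rot: [0.002, 0.025, 1.0, -0.002]
contact_force: [3.0, -2.3, 1.2]
gripper_width: -0.004
grasp_force: 1.5
time: 5.25
tool_pos: [0.4621, -0.2247, 0.0781]
tool_rot: [0.002, 0.024, 1.0, -0.006]
contact_force: [2.4, -14.9, -2.6]
gripper_width: 0.003
grasp_force: 7.3
time: 5.45
tool_pos: [0.4621, -0.2245, 0.0782]
tool_rot: [0.002, 0.025, 1.0, -0.008]
contact_force: [2.1, -21.0, -5.2]
gripper_width: -0.003
grasp_force: 10.5
[ 0.003 -0.     0.003]
```

```bash
python3 -m inch '[{"dx":0,"dy":-0.05,"dz":0,"rx":0,"ry":0,"rz":0},{"dx":0,"dy":-0.05,"dz":-0.06,"rx":0,"ry":0,"rz":0},{"dx":0,"dy":-0.05,"dz":-0.11,"rx":0,"ry":0,"rz":0},{"dx":0,"dy":-0.05,"dz":-0.11,"rx":0,"ry":0,"rz":0}]' -0.62
python3 - <<'E'
from h import *
p=np.load('g.npy')
G=lambda x,y,z:[p[0]+np.cos(p[2])*x-np.sin(p[2])*y,p[1]+np.sin(p[2])*x+np.cos(p[2])*y,z]
go(G(-.148,.027,.15),p[2]+np.pi)
r=snap('top')
for t in ['lever','cock']:
  o=nets.boxes_of('top',t); print(t,[(np.round(x['bbox']),round(x['confidence'],2)) for x in o[:2]])
print(proj('top',[*wp(0,0,.125),.087]),proj('top',[*ST,.09]))
E
```

```text
time: 5.85
tool_pos: [0.4618, -0.2605, 0.1713]
tool_rot: [0.004, 0.025, 1.0, -0.003]
contact_force: [0.2, -0.3, 0.7]
gripper_width: 0.192
grasp_force: 0.0
d [0.0909 0.59   0.0222] r [-0.0041  0.006   0.0088] t 5.85
lever [(array([332., 224.,  11.,  59.]), 0.86)]
cock [(array([330., 220.,  89.,  68.]), 0.57)]
[328.06394522 254.21338926] [332.21989648 202.20458104]
```

```bash
python3 -m inch '[{"dx":0.0909,"dy":0.295,"dz":0,"rx":0,"ry":0,"rz":0.009},{"dx":0.0909,"dy":0.295,"dz":0,"rx":0,"ry":0,"rz":0.009},{"dx":0.0909,"dy":0.295,"dz":0,"rx":0,"ry":0,"rz":0.009},{"dx":0.0909,"dy":0.295,"dz":0,"rx":0,"ry":0,"rz":0.009},{"dx":0.0909,"dy":0.295,"dz":0,"rx":0,"ry":0,"rz":0.009}]' >/dev/null
python3 -m inch '[{"dx":0,"dy":0.295,"dz":0,"rx":0,"ry":0,"rz":0},{"dx":0,"dy":0.295,"dz":0,"rx":0,"ry":0,"rz":0},{"dx":0,"dy":0.295,"dz":0,"rx":0,"ry":0,"rz":0},{"dx":0,"dy":0.295,"dz":0,"rx":0,"ry":0,"rz":0},{"dx":0,"dy":0.295,"dz":0,"rx":0,"ry":0,"rz":0}]'
python3 -m inch '[{"dx":0,"dy":0,"dz":0,"rx":0,"ry":0,"rz":0},{"dx":0,"dy":0,"dz":0,"rx":0,"ry":0,"rz":0}]' >/dev/null
cat >> h.py <<'E'
def G(x,y,z):
    p=np.load('g.npy'); return [p[0]+np.cos(p[2])*x-np.sin(p[2])*y,p[1]+np.sin(p[2])*x+np.cos(p[2])*y,z]
def tg():
    p=np.load('g.npy'); c,s=np.cos(p[2]),np.sin(p[2]); d=np.array(state()['tool_pos'])[:2]-p[:2]; print('tcp in gauge',np.round([c*d[0]+s*d[1],-s*d[0]+c*d[1]],4),state()['tool_pos'][2],np.round(state()['contact_force'],1),state()['time'])
E
python3 - <<'E'
from h import *
p=np.load('g.npy'); tg()
go(G(-.148,.027,.022),p[2]+np.pi); go(G(-.021,.027,.022))
print(state()['gripper_width'])
E
```

```text
time: 7.0
tool_pos: [0.4109, 0.2194, 0.1619]
tool_rot: [-0.002, 0.031, 1.0, -0.001]
contact_force: [0.8, 0.1, -1.2]
gripper_width: 0.194
grasp_force: 0.0
tcp in gauge [-0.15    0.0295] 0.16205264741810668 [-0.2  0.1  0.4] 7.2
d [-0.0032 -0.0027  0.1751] r [-0.0014 -0.0026  0.0016] t 7.2
d [-0.1619 -0.0031  0.1744] r [0. 0. 0.] t 7.2
0.18842392287236623
```

```bash
python3 -m inch '[{"dx":0,"dy":-0.003,"dz":0.06,"rx":0,"ry":0,"rz":0},{"dx":0,"dy":-0.003,"dz":0.12,"rx":0,"ry":0,"rz":0},{"dx":0,"dy":-0.003,"dz":0.174,"rx":0,"ry":0,"rz":0},{"dx":0,"dy":-0.003,"dz":0.174,"rx":0,"ry":0,"rz":0}]'
python3 -m inch '[{"dx":-0.025,"dy":0,"dz":0,"rx":0,"ry":0,"rz":0},{"dx":-0.05,"dy":0,"dz":0,"rx":0,"ry":0,"rz":0},{"dx":-0.075,"dy":0,"dz":0,"rx":0,"ry":0,"rz":0},{"dx":-0.095,"dy":0,"dz":0,"rx":0,"ry":0,"rz":0},{"dx":-0.115,"dy":0,"dz":0,"rx":0,"ry":0,"rz":0}]'
python3 -m inch '[{"dx":-0.012,"dy":0,"dz":0,"rx":0,"ry":0,"rz":0},{"dx":-0.024,"dy":0,"dz":0,"rx":0,"ry":0,"rz":0},{"dx":-0.034,"dy":0,"dz":0,"rx":0,"ry":0,"rz":0},{"dx":-0.04,"dy":0,"dz":0,"rx":0,"ry":0,"rz":0},{"dx":-0.04,"dy":0,"dz":0,"rx":0,"ry":0,"rz":0}]'
python3 - <<'E'
from h import *
tg()
E
```

```text
time: 7.6
tool_pos: [0.4062, 0.2109, 0.0176]
tool_rot: [-0.008, 0.033, 0.999, -0.003]
contact_force: [-1.3, -0.4, 0.1]
gripper_width: 0.195
grasp_force: 0.0
time: 8.1
tool_pos: [0.5065, 0.2078, 0.0275]
tool_rot: [0.001, 0.033, 0.999, 0.0]
contact_force: [-1.1, 0.0, 0.5]
gripper_width: 0.19
grasp_force: 0.4
time: 8.6
tool_pos: [0.5368, 0.2065, 0.025]
tool_rot: [0.0, 0.032, 0.999, -0.0]
contact_force: [-0.3, 0.5, -1.3]
gripper_width: 0.187
grasp_force: 0.0
tcp in gauge [-0.0242  0.027 ] 0.024974785600214353 [-0.3  0.5 -1.3] 8.6
```

```bash
python3 -m inch '[{"dx":-0.004,"dy":0,"dz":0,"rx":0,"ry":0,"rz":0},{"dx":-0.006,"dy":0,"dz":0,"rx":0,"ry":0,"rz":0},{"dx":-0.006,"dy":0,"dz":0,"rx":0,"ry":0,"rz":0}]'
python3 -m inch '[{"dx":-0.003,"dy":0,"dz":0,"rx":0,"ry":0,"rz":0},{"dx":-0.005,"dy":0,"dz":0,"rx":0,"ry":0,"rz":0},{"dx":-0.005,"dy":0,"dz":0,"rx":0,"ry":0,"rz":0}]'
python3 - <<'E'
from h import *
tg()
a=snap('top'); u,v=map(int,proj('top',G(-.02,0,.03)))
cv2.imwrite('pics/t2.png',cv2.resize(a[v-50:v+50,u-80:u+70],None,fx=5,fy=5,interpolation=3)[:,:,::-1])
E
```

```text
time: 8.9
tool_pos: [0.5372, 0.2065, 0.0243]
tool_rot: [-0.005, 0.032, 0.999, -0.001]
contact_force: [-12.8, 0.1, 9.3]
gripper_width: 0.193
grasp_force: 6.6
time: 9.2
tool_pos: [0.5371, 0.2066, 0.0234]
tool_rot: [-0.01, 0.031, 0.999, -0.001]
contact_force: [-25.0, 0.1, 17.5]
gripper_width: 0.184
grasp_force: 12.7
tcp in gauge [-0.0239  0.027 ] 0.02344421661748967 [-25.    0.1  17.5] 9.2
```

```bash
python3 -m inch '[{"dx":0.03,"dy":0,"dz":0,"rx":0,"ry":0,"rz":0},{"dx":0.065,"dy":0,"dz":0,"rx":0,"ry":0,"rz":0},{"dx":0.065,"dy":0,"dz":-0.03,"rx":0,"ry":0,"rz":0},{"dx":0.065,"dy":0,"dz":-0.03,"rx":0,"ry":0,"rz":0}]' -1
python3 - <<'E'
from h import *
p=np.load('g.npy'); tg()
go(G(-.06,-.172,.045),p[2]+np.pi); go(G(.008,-.172,.045))
r=snap('top'); u=nets.outline_of('top','tile')[0]; print(u['bbox'],u['confidence'])
print(np.round([proj('top',G(.015+a,.027+b,.042)) for a in(-.025,.025) for b in (-.025,.025)],1))
E
```

```text
time: 9.65
tool_pos: [0.4947, 0.2101, 0.0513]
tool_rot: [0.003, 0.031, 1.0, 0.001]
contact_force: [1.7, 0.0, 0.5]
gripper_width: -0.004
grasp_force: 0.0
tcp in gauge [-0.0664  0.0279] 0.05133660088287338 [1.7 0.  0.5] 9.65
d [-0.0077 -0.2499  0.0075] r [0.0011 0.0035 0.0007] t 9.65
d [-0.0927 -0.25    0.008 ] r [0. 0. 0.] t 9.65
[169.1, 194.7, 24.9, 20.8] 0.9
[[176.1 202.3]
 [156.8 200.9]
 [177.9 182.9]
 [158.6 181.5]]
```

```bash
python3 -m inch '[{"dx":0,"dy":-0.25,"dz":0.005,"rx":0,"ry":0,"rz":0},{"dx":0,"dy":-0.25,"dz":0.005,"rx":0,"ry":0,"rz":0},{"dx":0,"dy":-0.25,"dz":0.005,"rx":0,"ry":0,"rz":0},{"dx":0,"dy":-0.25,"dz":0.005,"rx":0,"ry":0,"rz":0},{"dx":0,"dy":-0.25,"dz":0.005,"rx":0,"ry":0,"rz":0}]'
python3 -m inch '[{"dx":-0.045,"dy":0,"dz":0,"rx":0,"ry":0,"rz":0},{"dx":-0.088,"dy":0,"dz":0,"rx":0,"ry":0,"rz":0},{"dx":-0.088,"dy":0,"dz":0,"rx":0,"ry":0,"rz":0}]'
python3 - <<'E'
from h import *
tg(); rows([G(.008,-.0235,.045)])
E
```

```text
time: 10.25
tool_pos: [0.4805, 0.0047, 0.0442]
tool_rot: [-0.0, 0.035, 0.999, -0.001]
contact_force: [0.6, 1.2, 0.5]
gripper_width: 0.001
grasp_force: 0.0
time: 10.55
tool_pos: [0.5545, 0.0048, 0.0447]
tool_rot: [0.001, 0.032, 0.999, 0.0]
contact_force: [0.0, 0.4, 0.6]
gripper_width: 0.004
grasp_force: 0.0
tcp in gauge [ 0.0063 -0.1732] 0.044679601219862544 [0.  0.4 0.6] 10.55
[-0.002  0.187 -0.   ]
```

```bash
python3 -m inch '[{"dx":0,"dy":0.015,"dz":0,"rx":0,"ry":0,"rz":0},{"dx":0,"dy":0.03,"dz":0,"rx":0,"ry":0,"rz":0}]' | egrep 'pos|contact'
python3 -m inch '[{"dx":0,"dy":0.008,"dz":0,"rx":0,"ry":0,"rz":0}]' | egrep 'pos|contact'
python3 -m inch '[{"dx":0,"dy":0.008,"dz":0,"rx":0,"ry":0,"rz":0}]' | egrep 'pos|contact'
python3 -m inch '[{"dx":0,"dy":0.015,"dz":0,"rx":0,"ry":0,"rz":0},{"dx":0,"dy":0.03,"dz":0,"rx":0,"ry":0,"rz":0},{"dx":0,"dy":0.045,"dz":0,"rx":0,"ry":0,"rz":0},{"dx":0,"dy":0.055,"dz":0,"rx":0,"ry":0,"rz":0},{"dx":0,"dy":0.055,"dz":0,"rx":0,"ry":0,"rz":0}]' | egrep 'pos|contact'
python3 - <<'E'
from h import *
tg(); rows([G(.008,-.0235,.045)])
ci=optics.camera_info('wrist'); a=snap('wrist'); np.savez('w4.npz',**ci,im=a);cv2.imwrite('pics/w4.png',cv2.resize(a,(800,600))[:,:,::-1])
E
```

```text
tool_pos: [0.5514, 0.0304, 0.044]
contact_force: [-0.2, 0.7, 0.4]
tool_pos: [0.5516, 0.0367, 0.0443]
contact_force: [-0.3, -7.1, -2.7]
tool_pos: [0.552, 0.0419, 0.0443]
contact_force: [0.1, -6.3, -2.7]
tool_pos: [0.5549, 0.0869, 0.0445]
contact_force: [0.4, -0.4, 0.5]
tcp in gauge [ 0.0015 -0.0912] 0.0444611217786406 [ 0.4 -0.4  0.5] 11.45
[-0.008  0.085 -0.001]
```

View pics/w4.png

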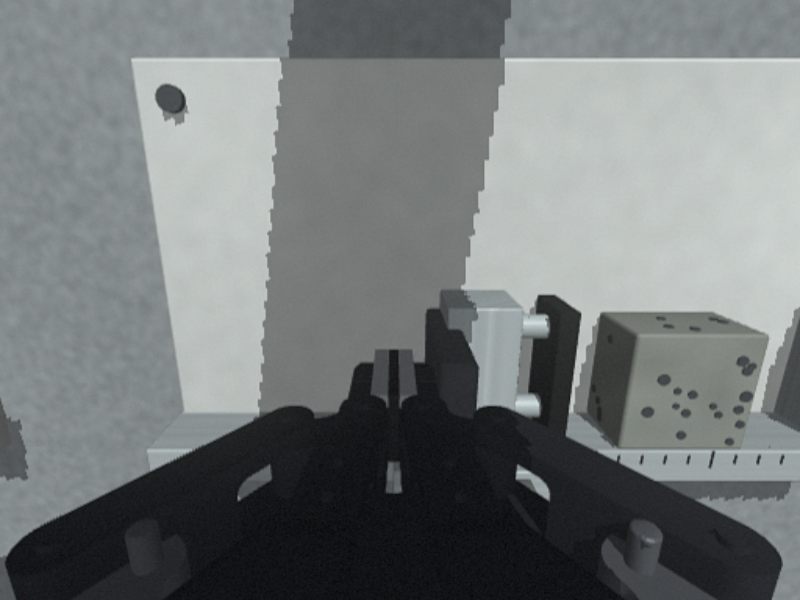

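The tile sits flush on the beam and clear of the jaw. The pad at (555,360) is out on its rods at (535,325), and the thumb is at (455,350) right by the fingers. I'll push on.

```bash
python3 -m inch '[{"dx":-0.001,"dy":0.012,"dz":0,"rx":0,"ry":0,"rz":0},{"dx":-0.002,"dy":0.024,"dz":0,"rx":0,"ry":0,"rz":0},{"dx":-0.003,"dy":0.036,"dz":0,"rx":0,"ry":0,"rz":0},{"dx":-0.004,"dy":0.046,"dz":0,"rx":0,"ry":0,"rz":0},{"dx":-0.005,"dy":0.054,"dz":0,"rx":0,"ry":0,"rz":0}]' | egrep 'pos|contact'
python3 -m inch '[{"dx":0,"dy":0.006,"dz":0,"rx":0,"ry":0,"rz":0},{"dx":0,"dy":0.012,"dz":0,"rx":0,"ry":0,"rz":0},{"dx":0,"dy":0.018,"dz":0,"rx":0,"ry":0,"rz":0},{"dx":0,"dy":0.022,"dz":0,"rx":0,"ry":0,"rz":0},{"dx":0,"dy":0.022,"dz":0,"rx":0,"ry":0,"rz":0}]' | egrep 'pos|contact'
python3 - <<'E'
from h import *
tg(); rows([G(.008,-.0235,.045)])
ci=optics.camera_info('wrist'); a=snap('wrist'); np.savez('w5.npz',**ci,im=a);
b=np.load('w4.npz')['im']
c=lambda im,x0: cv2.resize(im[170:300,x0:x0+170],None,fx=4.0,fy=4.0,interpolation=3)[:300*2//1]
x=np.vstack([cv2.resize(b[175:300,270:500],(690,300)),cv2.resize(a[175:300,270:500],(690,300))])
cv2.imwrite('pics/w5.png',x[:600,:,::-1])
E
```

```text
tool_pos: [0.5605, 0.1279, 0.0441]
contact_force: [-5.7, -6.3, 0.2]
tool_pos: [0.5619, 0.1458, 0.0441]
contact_force: [-3.2, -3.7, -0.4]
tcp in gauge [ 0.0047 -0.0321] 0.0440938684078649 [-3.2 -3.7 -0.4] 12.5
[-0.004  0.011 -0.001]
```

View pics/w5.png

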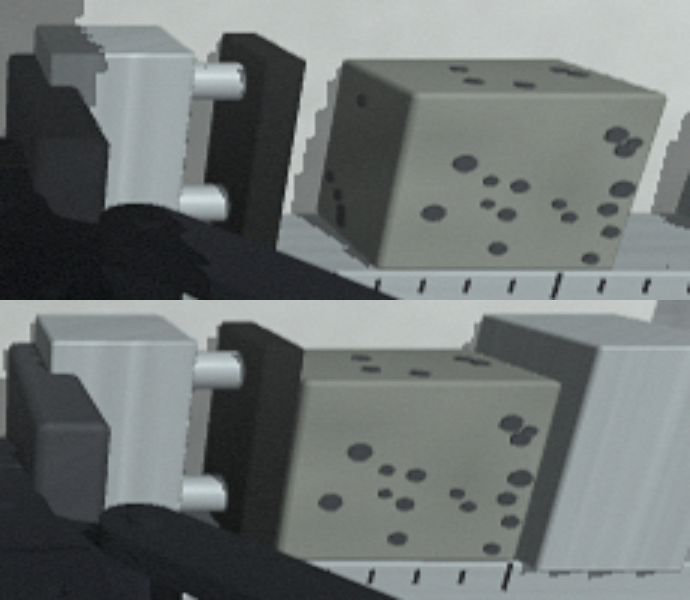

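The pad is just touching the tile, with its rods still fully out as before. The tile's right edge at (515,555) is within a couple of mm of the anvil, so about 8 mm more is needed.

```bash
python3 -m inch '[{"dx":0,"dy":0.003,"dz":0,"rx":0,"ry":0,"rz":0},{"dx":0,"dy":0.006,"dz":0,"rx":0,"ry":0,"rz":0},{"dx":0,"dy":0.009,"dz":0,"rx":0,"ry":0,"rz":0},{"dx":0,"dy":0.009,"dz":0,"rx":0,"ry":0,"rz":0}]' | egrep 'pos|contact'
python3 - <<'E'
from h import *
tg()
ci=optics.camera_info('wrist'); a=snap('wrist'); np.savez('w6.npz',**ci,im=a)
cv2.imwrite('pics/w6.png',cv2.resize(a[170:300,270:480],(800,495),interpolation=3)[:,:,::-1])
E
```

```text
tool_pos: [0.5624, 0.1523, 0.0441]
contact_force: [-3.7, -5.7, 0.3]
tcp in gauge [ 0.0048 -0.0255] 0.04408603807906815 [-3.7 -5.7  0.3] 12.95
```

View pics/w6.png

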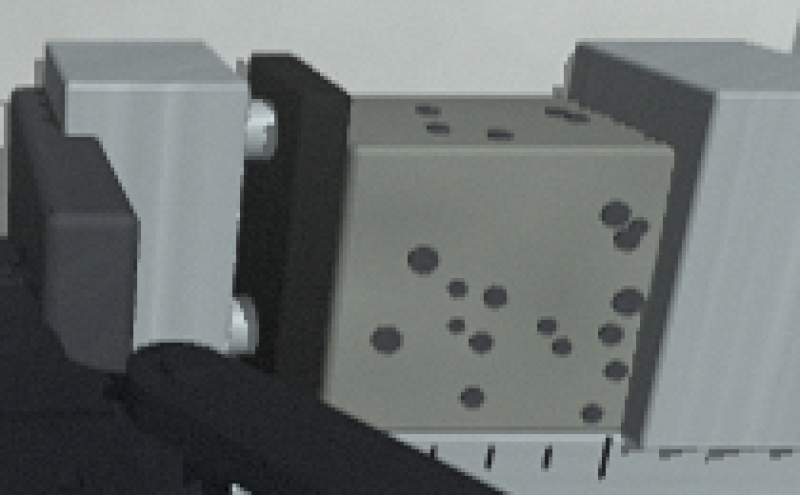

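The tile is clamped against the anvil. Visible rod length has dropped from about 18 to 8 px, which is about 6 mm at 1.7 px/mm. I'll add 1 mm more, then back off.

```bash
python3 -m inch '[{"dx":0,"dy":0.0013,"dz":0,"rx":0,"ry":0,"rz":0},{"dx":0,"dy":0.0013,"dz":0,"rx":0,"ry":0,"rz":0}]' | egrep 'pos|contact'
python3 - <<'E'
from h import *
tg()
E
python3 -m inch '[{"dx":0,"dy":-0.02,"dz":0,"rx":0,"ry":0,"rz":0},{"dx":0,"dy":-0.05,"dz":0,"rx":0,"ry":0,"rz":0},{"dx":0.03,"dy":-0.06,"dz":-0.06,"rx":0,"ry":0,"rz":0},{"dx":0.06,"dy":-0.06,"dz":-0.12,"rx":0,"ry":0,"rz":0},{"dx":0.06,"dy":-0.06,"dz":-0.13,"rx":0,"ry":0,"rz":0}]' | egrep 'pos|contact'
python3 - <<'E'
from h import *
tg(); a=wp(0,-.055); print(a); go([*a,.15])
E
```

```text
tool_pos: [0.5624, 0.153, 0.0441]
contact_force: [-3.6, -7.6, 0.7]
tcp in gauge [ 0.0048 -0.0248] 0.04409145640622063 [-3.6 -7.6  0.7] 13.2
tool_pos: [0.5147, 0.1095, 0.1542]
contact_force: [-0.1, -0.1, -0.4]
tcp in gauge [-0.04   -0.0712] 0.15415470918800034 [-0.1 -0.1 -0.4] 13.7
[ 0.46588315 -0.14518358]
d [ 0.0405 -0.3216  0.0043] r [0. 0. 0.] t 13.7
```

```bash
python3 -m inch '[{"dx":0.04,"dy":-0.16,"dz":0,"rx":0,"ry":0,"rz":0},{"dx":0.04,"dy":-0.322,"dz":0,"rx":0,"ry":0,"rz":0},{"dx":0.04,"dy":-0.322,"dz":0,"rx":0,"ry":0,"rz":0},{"dx":0.04,"dy":-0.322,"dz":0,"rx":0,"ry":0,"rz":0},{"dx":0.04,"dy":-0.322,"dz":0,"rx":0,"ry":0,"rz":0}]' | egrep 'pos|contact'
python3 -m inch '[{"dx":0.04,"dy":-0.022,"dz":0,"rx":0,"ry":0,"rz":0},{"dx":0,"dy":0,"dz":0,"rx":0,"ry":0,"rz":0}]' | egrep 'pos|contact'
python3 - <<'E'
from h import *
a=wp(0,-.055); go([*a,.077])
E
```

```text
tool_pos: [0.4663, -0.1374, 0.1492]
contact_force: [0.6, 0.1, -0.4]
tool_pos: [0.4601, -0.1388, 0.1463]
contact_force: [1.4, -0.3, 0.3]
d [-0.0082 -0.0074  0.0866] r [0. 0. 0.] t 14.4
```

```bash
python3 -m inch '[{"dx":0,"dy":0,"dz":0.04,"rx":0,"ry":0,"rz":0},{"dx":0,"dy":0,"dz":0.075,"rx":0,"ry":0,"rz":0},{"dx":0,"dy":0,"dz":0.088,"rx":0,"ry":0,"rz":0},{"dx":0,"dy":0,"dz":0.088,"rx":0,"ry":0,"rz":0}]' | egrep 'pos|contact'
python3 - <<'E'
from h import *
for l,o in zip(np.linspace(0,1.57,11),-np.array([.024,.026,.027,.027,.027,.027,.027,.026,.024,.021,.017])): print(round(l,2)); rows([[*wp(l,o),.077]])
E
```

```text
tool_pos: [0.4654, -0.1349, 0.0766]
contact_force: [0.2, -0.1, 0.4]
0.0
[-0.001 -0.051 -0.001]
0.16
[ 0.003 -0.067 -0.001]
0.31
[ 0.005 -0.084 -0.001]
0.47
[ 0.003 -0.102 -0.001]
0.63
[-0.001 -0.12  -0.001]
0.78
[-0.009 -0.137 -0.001]
0.94
[-0.018 -0.153 -0.001]
1.1
[-0.031 -0.167 -0.001]
1.26
[-0.048 -0.18  -0.001]
1.41
[-0.067 -0.19  -0.001]
1.57
[-0.09  -0.195 -0.001]
```

```bash
python3 -m inch '[{"dx":0,"dy":-0.03,"dz":0,"rx":0,"ry":0,"rz":0},{"dx":0,"dy":-0.051,"dz":0,"rx":0,"ry":0,"rz":0},{"dx":0.003,"dy":-0.067,"dz":0,"rx":0,"ry":0,"rz":0},{"dx":0.005,"dy":-0.084,"dz":0,"rx":0,"ry":0,"rz":0},{"dx":0.003,"dy":-0.102,"dz":0,"rx":0,"ry":0,"rz":0}]' | egrep 'pos|contact'
python3 -m inch '[{"dx":-0.004,"dy":-0.018,"dz":0,"rx":0,"ry":0,"rz":0},{"dx":-0.012,"dy":-0.035,"dz":0,"rx":0,"ry":0,"rz":0},{"dx":-0.021,"dy":-0.051,"dz":0,"rx":0,"ry":0,"rz":0},{"dx":-0.034,"dy":-0.065,"dz":0,"rx":0,"ry":0,"rz":0},{"dx":-0.051,"dy":-0.078,"dz":0,"rx":0,"ry":0,"rz":0}]' | egrep 'pos|contact'
python3 -m inch '[{"dx":-0.010,"dy":-0.006,"dz":0,"rx":0,"ry":0,"rz":0},{"dx":-0.019,"dy":-0.010,"dz":0,"rx":0,"ry":0,"rz":0},{"dx":-0.031,"dy":-0.013,"dz":0,"rx":0,"ry":0,"rz":0},{"dx":-0.042,"dy":-0.015,"dz":0,"rx":0,"ry":0,"rz":0},{"dx":-0.042,"dy":-0.015,"dz":0,"rx":0,"ry":0,"rz":0}]' | egrep 'pos|contact'
python3 - <<'E'
from h import *
rows([[*wp(1.57,-.021),.077]])
E
```

```text
tool_pos: [0.4594, -0.2172, 0.0793]
contact_force: [0.9, 4.9, 0.1]
tool_pos: [0.4955, -0.2824, 0.0776]
contact_force: [-2.0, 3.3, -0.1]
tool_pos: [0.5221, -0.2944, 0.0777]
contact_force: [-28.7, 7.3, 16.4]
[-0.001 -0.001  0.001]
```

```bash
python3 -m inch '[{"dx":0.04,"dy":0,"dz":0,"rx":0,"ry":0,"rz":0},{"dx":0.06,"dy":0,"dz":-0.04,"rx":0,"ry":0,"rz":0},{"dx":0.06,"dy":0,"dz":-0.1,"rx":0,"ry":0,"rz":0},{"dx":0.06,"dy":0,"dz":-0.16,"rx":0,"ry":0,"rz":0},{"dx":0.06,"dy":0,"dz":-0.22,"rx":0,"ry":0,"rz":0}]' | egrep 'pos|contact'
python3 -m inch '[{"dx":-0.2,"dy":0.22,"dz":-0.14,"rx":0,"ry":0,"rz":0},{"dx":-0.2,"dy":0.22,"dz":-0.14,"rx":0,"ry":0,"rz":0},{"dx":-0.2,"dy":0.22,"dz":-0.14,"rx":0,"ry":0,"rz":0},{"dx":-0.2,"dy":0.22,"dz":-0.14,"rx":0,"ry":0,"rz":0},{"dx":-0.2,"dy":0.22,"dz":-0.14,"rx":0,"ry":0,"rz":0}]'| egrep 'pos|contact'
python3 -m inch '[{"dx":-0.02,"dy":0.22,"dz":0,"rx":0,"ry":0,"rz":0},{"dx":-0.02,"dy":0.22,"dz":0,"rx":0,"ry":0,"rz":0},{"dx":-0.02,"dy":0.22,"dz":0,"rx":0,"ry":0,"rz":0},{"dx":-0.02,"dy":0.22,"dz":0,"rx":0,"ry":0,"rz":0},{"dx":-0.02,"dy":0.22,"dz":0,"rx":0,"ry":0,"rz":0}]'| egrep 'pos|contact'
python3 - <<'E'
from h import *
ci=optics.camera_info('wrist'); a=snap('wrist'); np.savez('w7.npz',**ci,im=a)
X=lambda Y:tuple(int(round(q)) for q in proj('w',Y,ci))
c1=X(G(.0,.03,.03)); c2=X([*wp(1.57,0,.06),.087]); print(c1,c2)
def crop(c):
    x=min(max(c[0]-60,0),512-120);y=min(max(c[1]-45,0),384-90); return cv2.resize(a[y:y+90,x:x+120],(400,300),interpolation=3)
f=cv2.resize(a,(400,300))
cv2.imwrite('pics/w7.png',np.vstack([np.hstack([crop(c1),crop(c2)]),np.hstack([f,f*0])])[:,:,::-1])
E
```

```text
tool_pos: [0.4813, -0.2932, 0.2574]
contact_force: [0.9, -1.7, 0.1]
tool_pos: [0.6453, -0.1341, 0.3631]
contact_force: [0.9, -1.2, 0.2]
tool_pos: [0.6715, 0.0432, 0.3617]
contact_force: [-0.2, -0.2, -0.5]
(346, 83) (35, 88)
```

View pics/w7.png

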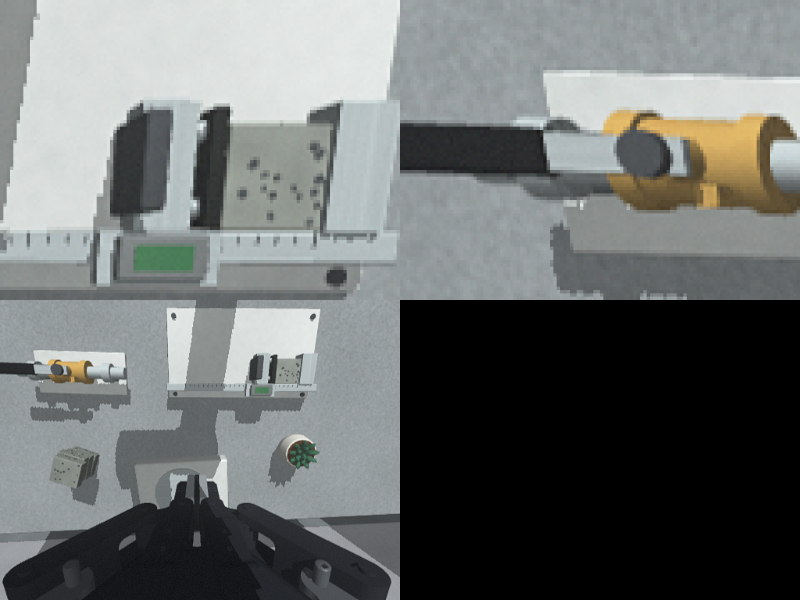

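The tile at (275,175) is flush to the beam and held between the pad and the anvil, with the rods partly in. The lever lies in line with the pipe, and the stack and plant are where they were. I'll hand the job in.

```bash
python3 -c "
from plant import ticket
print(ticket.job_done())"
```

```text
the job is handed in; nothing more can be done
None
```

I handed the job in at about 16 s of the 72 s; the steps were done in order: cock shut to its stop, tile pushed home against the back beam, tile clamped against the fixed jaw with the pad about 6–7 mm in (estimated from the images), cock reopened to its stop, stack and plant untouched, and hand clear; the hand-in returned no verdict.

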